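# Set the clamp gap on a gauge: seat the thumbscrew, back off a quarter turn, hold

## Robot

A 6-joint arm with a two-finger parallel gripper is mounted at the origin on a cart in front of the work surface, level with it; the furniture and walls round the work are solid. World frame = base frame: x ahead of the robot, y to its left, z up, the work surface at z = 0. Lengths are in m, angles in degrees, forces in N, time in s.
With the tool pointing down it reaches from about 0.4 to 0.825 m from the base axis. Payload 7 kg.
Tool frame: the origin (TCP) lies midway between the tips of the shut fingers; the grasp point (between the pads) lies 19 mm behind it; z points along the fingers, y is the line along which they close (so a half turn about z gives the same grasp; the last joint's range is limited). The gripper opens to 88 mm and grips with 3 to 60 N. Pads are 19 mm wide; open, the fingers measure 130 mm over their backs; the gripper's body (78 mm by 193 mm) begins 47 mm behind the grasp point.
Start: joints at [-52.649, 20.546, 0.682, 0, -70.136, -16.507], TCP at [0.24, -0.631, 0.227] pointing down, gripper open.
Joint ranges: [-176.03, 176.03], [-82.01, 121.73], [-58.28, 71.71], [-173.87, 95.51], [-174.79, -0.11], [-173.66, 173.66]. Speed limits (degrees/s): [136.94, 136.94, 172.46, 180, 180, 180].

## Interface

Orientations are given as [roll, pitch, yaw] about the fixed x, y, z axes, in that order (R = Rz(yaw) Ry(pitch) Rx(roll)).
In Python, from plant import ctrl gives the robot as it stands.
- The arm moves only by the tool arm_command, never from a script. Its argument "steps" is a list of rows, each an object with "translation": the shift along the tool's x, y, z in mm, a list of three; "rotation": the turn, a rotation vector about the tool's x, y, z in units of 5 degrees (1.0 is 5 degrees), a list of three; "claw": the finger opening in mm, from 0 to 87.6. In form: [{"translation": [x, y, z], "rotation": [rx, ry, rz], "claw": claw}, ...]. A call has 1 to 5 rows; each row is the pose to reach, as a shift and turn from the pose commanded when the call began, along the tool's axes at that moment; what a row does not reach only later rows make up. A row lasts 1/10 s, in which the tool goes at most 50 mm and 8.59 degrees, less where a joint would pass 70% of its speed; a pose out of reach is approached as far as the arm can. A call with a gripper value outside its range is refused whole. The fingers move at their own pace and stop on an object; the grip force is fixed at half the most. Time passes only in rows, so rows that repeat a pose let the fingers close. It gives the time, the measured TCP pose, the force, the opening and the grip force at its end, in the units of the state.
- ctrl.get_obs(): the state, without advancing time (a new reading comes with each control period).
- ctrl.snapshot(name): name is "side" or "top"; returns (picture, depth): 420x560x3 uint8, red, green, blue; 420x560 float32, m along the optical axis (not along the pixel's ray), 0 where there is no reading.
- ctrl.calibration(name): a dict with "vertical_fov" (degrees; the focal length in pixels is half the picture's height over the tangent of half this angle, whatever the lens; pixels are square), "cx", "cy" (the principal point, pixels), "k1" (the pictures are not rectified: a ray, as slopes to the right and down, at radius r is drawn at 1 + k1 r^2 times it, then the intrinsics apply), "rvec" (rotation vector, rad) and "tvec" (3), from world to camera coordinates, as OpenCV has them. Camera axes: x right, y down, z forward; pixel columns grow to the right and rows downward; lengths in m; the calibration is good to about 2 mm. A picture is of the moment at which its call begins. calibration takes no time and is no camera call.
- ctrl.close_job(): hands the job in; it is judged then, once.
The state is a dict: "clock": time; "joint_pos": joint angles; "qvel": joint speeds; "tau": joint torques, N m; "tool_pos": TCP position; "orientation": TCP orientation; "force": force on the tool from outside, world axes, zero at the start; "moment": the same for the moment, N m; "opening": finger opening in m; "gripper_force": force on a finger pad.
Only numpy, scipy, OpenCV 4.12 (cv2) and the standard library are available. Lean on these libraries where they do the work, as an engineer would, in place of code of your own. Each camera call takes 0.05 s, during which the arm holds its last target. There are 200 camera calls.

## Task

Pick up the setting gauge by its upright rib and slide it, nose first, along the channel of the small bench clamp until its nose is fully home against the stop. Then turn the thumbscrew clockwise until it seats hard on the gauge, back it off a quarter turn, and finish still gripping the thumbscrew, holding it there with the gauge left home. Leave the vial, the crucible and the tape roll alone.

Things in the scene. Friction and masses are not known exactly. Their poses are not given: they have to be found in the camera images.
- clamp: small grey bench clamp fixed to the worktop, 200 (x) x 90 (y) x 75 mm plus its screw. Origin: centre of its underside; x runs along the channel to the stop, z up. Base plate 12 mm thick, bare from x = -100 to -40 mm. An arm overhangs x = 3 to 100 mm, underside 53 mm, top 75 mm above the worktop; before that the channel is open from above. Screw axis vertical at x = 22 mm, y = 0
- clamp_mouth (a point): where the channel's straight part begins (clamp x = -6 mm, y = 0, on the base plate's top, 12 mm above the worktop); axes as the clamp's. From here two steel rails, 7 mm high and 34 mm apart, run to the stop; in front of it the mouth flares to about 55 mm wide at clamp x = -40 mm
- clamp_stop (a point): centre of the stop's face, where the gauge's nose belongs (clamp x = 58 mm, 17 mm above the worktop); axes as the clamp's
- spindle: steel spindle on the screw axis, with the dark thumbscrew on top. Its round foot, 14 mm across, moves 2 mm up per radian that the screw opens; with the screw 2 rad open it is 13.7 mm above the base plate's top. It first touches the 10 mm gauge about 0.15 rad before the screw stops dead. Origin: on the axis, at worktop level when seated
- thumbscrew (a joint): angle of the thumbscrew, rad: 0 = fully seated (a hard stop), growing as it is turned anticlockwise seen from above (opened), to 3.5 at most. It starts 2.0 to 3.0 open, has about 0.05 N m of friction and stays where it is left
- thumbscrew_grip (a point): middle of the thumbscrew's winged grip, a flat bar 44 mm long, 10 mm thick, from 15 mm below to 11 mm above this point, centred on the screw axis. 104 mm above the worktop when seated, rising 2 mm per radian. Skirt (31 mm across) 18 mm below it, clamp arm 29 mm below. The point's y runs along the bar: along the clamp's y at joint 0, turning with the joint
- gauge: loose aluminium gauge, about 0.13 kg: flat bar 158 x 30 x 10 mm with a half-round nose and, near its other end, an upright grip rib 44 mm long (along the bar), 10 mm thick, rising 48 mm above the underside. Origin: on the underside below the rib's middle; x along the bar to the nose (nose 138 mm, tail -20 mm), z up. Home: origin at clamp x = -80 mm, on the base plate
- gauge_nose (a point): tip of the gauge's round nose at half the bar's thickness; axes as the gauge's
- gauge_rib (a point): grip point in the rib, 36 mm above the gauge's underside, 12 mm below the rib's top; axes as the gauge's
- vial: screw-cap sample vial with a white cap, 30 mm across, 76 mm high, standing on the worktop; origin under its centre; a bystander
- crucible: small beige tapered crucible, 34 mm across, 36 mm high; origin under its centre; a bystander
- tape: roll of beige tape lying flat, 104 mm across, 25 mm high; origin under its centre; a bystander
Things that resemble listed ones, but are neither listed nor needed, are in the scene too. There is more than one size of the clamp; the one meant has the size given above.

How it is judged (in metres and radians):
On the way, in this order (a step that is already met when the one before it is completed fails the run):
1. the gauge lies in the channel with its nose home against the stop (distance between gauge_nose and clamp_stop below 0.006 m and angle between the x axis of gauge and the x axis of clamp, either way round below 0.08 rad and angle between gauge's own z axis and vertical below 0.06 rad), for 0.2 s.
2. the thumbscrew is turned in until it seats on the gauge (all of step 1 and value of joint thumbscrew below 0.12 rad and contact force between spindle and gauge above 1 N), for 0.2 s.
At the end, for the whole second after the job is handed in: the thumbscrew, after seating on the gauge, is backed off a quarter turn (1.31 to 1.83 rad, that is 15 degrees either way), at rest, clear of the gauge and still gripped by the fingers with more than 1 N; the gauge lies flat in the channel with its nose within 6 mm of the stop (all of step 1 and value of joint thumbscrew between 1.31 and 1.83 rad and contact force between the fingers and spindle above 1 N and contact force between spindle and gauge below 0.2 N and velocity of joint thumbscrew between -0.1 and 0.1 rad/s); the arm keeps its last pose, push and grip.
It fails at once if the vial is disturbed (moved more than 30 mm) (distance of vial from where it was at the start of the episode above 0.03 m).
It fails at once if the crucible is disturbed (moved more than 30 mm) (distance of crucible from where it was at the start of the episode above 0.03 m).
It fails at once if the tape is disturbed (moved more than 30 mm) (distance of tape from where it was at the start of the episode above 0.03 m).
It also fails if it takes over 72 s, if anything falls off the work surface, if the arm or the gripper's body presses on something with over 40 N, if the wrist force passes 120 N, or if a joint passes its speed limit or range.

## Working session

There is one attempt and no reset: what is moved stays moved. The work goes in short steps, Python scripts to look and compute and a tool call to move; the robot and the scene stay as the last step left them, time stands still between calls to the robot, and variables do not carry over. Pictures are saved under pics/ and viewed, at most 10 in all, crops included, and the job is handed in when it is done.

Besides the shell and the picture viewer there is one more tool, called in YAML: its name, and indented under it one key for each argument. arm_command: Moves the arm, as the interface text tells. Its arguments: {"type":"object","properties":{"steps":{"type":"array"}},"required":["steps"]}

```bash
mkdir -p pics; cat > h.py <<'E'
import numpy as np, cv2
from plant import ctrl
def cam(n):
    c=ctrl.calibration(n); f=210/np.tan(np.radians(c["vertical_fov"])/2)
    R=cv2.Rodrigues(np.array(c["rvec"],float))[0]; t=np.array(c["tvec"],float).ravel()
    return c,f,R,t
def rays(n,uv):
    c,f,R,t=cam(n); uv=np.asarray(uv,float).reshape(-1,2)
    d=(uv-[c["cx"],c["cy"]])/f; s=d.copy()
    for _ in range(20): s=d/(1+c["k1"]*(s**2).sum(1,keepdims=True))
    return s,R,t
def onplane(n,uv,z):
    s,R,t=rays(n,uv); o=-R.T@t; w=np.c_[s,np.ones(len(s))]@R
    return o+w*((z-o[2])/w[:,2])[:,None]
def cloud(n,depth):
    v,u=np.mgrid[0:420,0:560]; s,R,t=rays(n,np.c_[u.ravel(),v.ravel()])
    p=np.c_[s,np.ones(len(s))]*depth.reshape(-1,1)
    return ((p-t)@R).reshape(420,560,3)
def proj(n,P):
    c,f,R,t=cam(n); q=np.atleast_2d(P)@R.T+t; s=q[:,:2]/q[:,2:]
    return s*(1+c["k1"]*(s**2).sum(1,keepdims=True))*f+[c["cx"],c["cy"]]
E
python3 - <<'E'
from h import *
for n in("top","side"):
    p,d=ctrl.snapshot(n); cv2.imwrite(f"pics/{n}0.png",p[...,::-1]); np.savez(f"{n}0.npz",p=p,d=d)
    c,f,R,t=cam(n); print(n,c,-R.T@t)
print(ctrl.get_obs())
E
```

```text
top {'vertical_fov': 44.53861600882799, 'cx': 276.4632598264069, 'cy': 204.60950047270916, 'k1': -0.11363682208204537, 'rvec': array([ 2.15668459, -2.13700857,  0.15702302]), 'tvec': array([-0.01153396,  0.60189784,  1.42249475])} [ 0.39049167 -0.00511946  1.49445489]
side {'vertical_fov': 49.27563879957712, 'cx': 269.6994742863429, 'cy': 209.40664168228523, 'k1': -0.08700551132188418, 'rvec': array([ 0.01984613,  2.80830369, -1.3436849 ]), 'tvec': array([0.6016702 , 0.0710365 , 1.11398968])} [0.63601636 0.80818125 0.74185744]
{'clock': 0.1, 'joint_pos': array([-5.26493939e+01,  2.05843781e+01,  6.40290509e-01, -1.85195685e-02,
       -7.01373695e+01, -1.65092909e+01]), 'qvel': array([-0.06416518,  0.00305151,  0.13625649, -0.05853578, -0.06223944,
        0.00692774]), 'tau': array([-1.19376113e-03, -5.84163737e+01,  2.93750149e+01,  7.01544687e+00,
        1.01350847e-02, -7.50927461e-05]), 'tool_pos': array([ 0.24000062, -0.63042111,  0.22575689]), 'orientation': array([ 1.79916953e+02, -6.45681849e-03, -1.59164985e+02]), 'force': array([-0.61333726,  0.01757213, -0.23160282]), 'moment': array([0.01914434, 0.04027376, 0.03557661]), 'gripper_force': 0.0, 'opening': 0.08779345559053373}
```

View pics/top0.png

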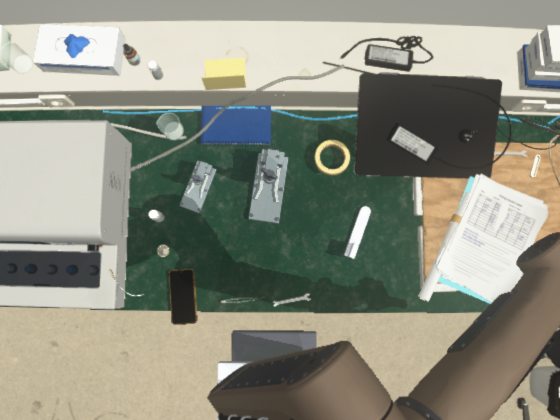

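View pics/side0.png

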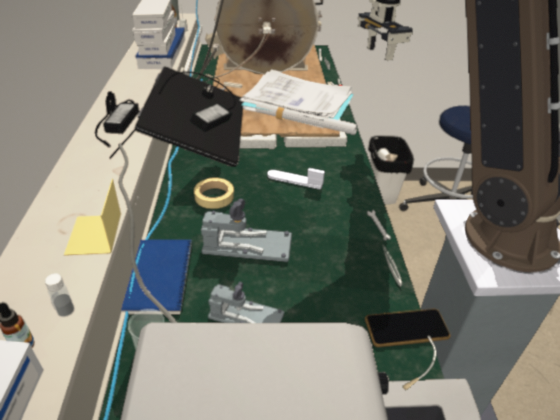

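The top view shows clamps at about (198,186) and (268,186). The gauge is at (357,232) with its nose up at (365,210), the tape at (332,157), the vial at (155,215) and the crucible at (163,250). I'll measure them next.

```bash
python3 - <<'E'
from h import *
z=np.load("top0.npz"); p,d=z["p"],z["d"]; C=cloud("top",d)
print("table",np.median(C[270:290,220:300,2]), C[210,360],C[186,268],C[186,198])
def comp(box,zlo,zhi,mask=None):
    u0,v0,u1,v1=box; m=np.zeros(d.shape,bool); m[v0:v1,u0:u1]=1
    m&=(C[...,2]>zlo)&(C[...,2]<zhi)&(d>0)
    if mask is not None:m&=mask
    P=C[m]; return m,P
for nm,b,lo,hi in(("bigclamp",(240,140,295,230),.006,.05),("bigarm",(240,140,295,230),.06,.085),("bigscrew",(240,140,295,230),.095,.2),("small",(175,155,222,215),.006,.05),("smallarm",(175,155,222,215),.055,.09),("smallscrew",(175,155,222,215),.09,.2),("gauge",(335,200,380,265),.005,.06),("rib",(335,200,380,265),.035,.06),("tape",(305,135,358,180),.01,.04),("vial",(145,205,168,226),.03,.1),("cruc",(155,242,172,260),.015,.06)):
    m,P=comp(b,lo,hi)
    if len(P)<4: print(nm,len(P)); continue
    r=cv2.minAreaRect(P[:,:2].astype(np.float32)*1000); print(nm,len(P),np.round(r[0]),np.round(r[1]),round(r[2],1),"zmax",P[:,2].max().round(3),"zmed",np.median(P[:,2]).round(3))
im=np.hstack([cv2.resize(p[140:230,240:300],None,fx=6,fy=6,interpolation=cv2.INTER_CUBIC),cv2.resize(p[190:280,335:385],None,fx=6,fy=6,interpolation=cv2.INTER_CUBIC)])[...,::-1]
cv2.imwrite("pics/crop.png",im)
E
```

```text
table -0.00038900580515496445 [ 0.59406624 -0.25204553  0.00363679] [0.66246223 0.01939817 0.00727413] [0.66084523 0.22636436 0.0063109 ]
bigclamp 1749 [670.  22.] [264. 161.] 0.7 zmax 0.05 zmed 0.013
bigarm 424 [709.  12.] [65. 98.] 81.5 zmax 0.085 zmed 0.073
bigscrew 105 [676.  17.] [50. 23.] 66.9 zmax 0.129 zmed 0.119
small 771 [666. 232.] [180. 130.] 1.3 zmax 0.05 zmed 0.011
smallarm 101 [690. 213.] [34. 64.] 60.3 zmax 0.087 zmed 0.062
smallscrew 0
gauge 665 [ 530. -243.] [131. 188.] 89.9 zmax 0.056 zmed 0.01
rib 62 [ 475. -224.] [10. 44.] 70.9 zmax 0.056 zmed 0.047
tape 484 [ 748. -153.] [103. 134.] 6.6 zmax 0.034 zmed 0.024
vial 120 [566. 338.] [26. 28.] 21.1 zmax 0.085 zmed 0.073
cruc 61 [468. 316.] [32. 30.] 1.4 zmax 0.042 zmed 0.03
```

View pics/crop.png

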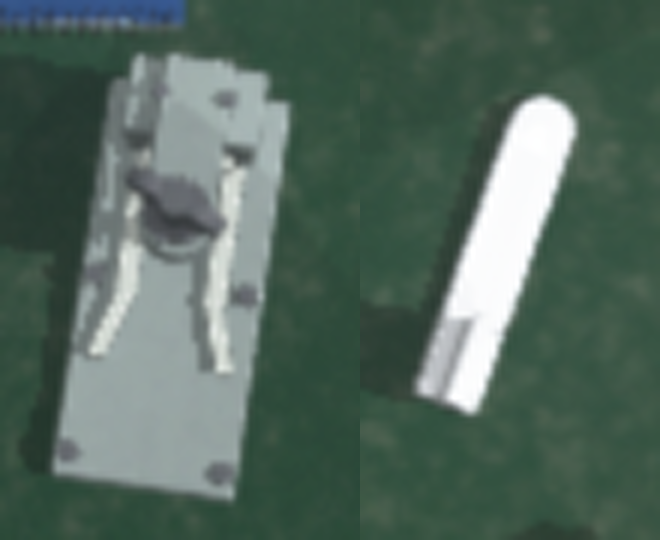

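The crop shows the right-hand clamp with base corners at about (52,475), (235,500), (290,103) and (113,82), and the screw's bar from (128,180) to (222,225). On the gauge, the nose is up at (555,100) and the rib is dark at (445,360).

```bash
cat > m.py <<'E'
from h import *
def fit(mask,n,z):
    cs=cv2.findContours(mask.astype(np.uint8),cv2.RETR_EXTERNAL,cv2.CHAIN_APPROX_NONE)[0]
    c=max(cs,key=cv2.contourArea).reshape(-1,2)
    P=onplane(n,c,z)[:,:2]*1000
    return P,cv2.minAreaRect(P.astype(np.float32))
E
python3 - <<'E'
from m import *
z=np.load("top0.npz"); p,d=z["p"],z["d"]; C=cloud("top",d)
uv=[(248.7,219.2),(279.2,223.3),(288.3,157.2),(258.8,153.7)]
P=onplane("top",uv,.012)[:,:2]*1000; print(P.round(1)); 
print([np.linalg.norm(P[i]-P[(i+1)%4]).round(1) for i in range(4)], P.mean(0))
for a,b in((0,3),(1,2)): v=P[b]-P[a]; print("yaw",np.degrees(np.arctan2(v[1],v[0])))
for a,b in((0,1),(3,2)): v=P[b]-P[a]; print("yaw",np.degrees(np.arctan2(v[1],v[0]))+90)
# gauge
m=np.zeros(d.shape,bool); m[195:265,335:385]=1
hsv=cv2.cvtColor(p,cv2.COLOR_RGB2HSV); m&=(p.min(2)>95)
P,r=fit(m,"top",.010); print("gauge rect",r)
bar=m&(C[...,2]<.02); print(P[P[:,0].argmax()])
# rib via cloud
m2=np.zeros(d.shape,bool); m2[195:265,335:385]=1; m2&=C[...,2]>.043
Q=C[m2]; print("rib",Q.mean(0),cv2.minAreaRect((Q[:,:2]*1000).astype(np.float32)))
# side view of gauge & clamp
s=np.load("side0.npz"); S=cloud("side",s["d"]); ps=s["p"]
for nm,b,lo,hi in(("rib",(260,160,330,195),.044,.06),("bar",(260,160,330,195),.007,.014),("plate",(195,200,300,270),.008,.015),("screw",(195,190,260,270),.092,.13),("armtop",(195,190,300,270),.07,.08)):
    u0,v0,u1,v1=b; m=np.zeros(d.shape,bool); m[v0:v1,u0:u1]=1; m&=(S[...,2]>lo)&(S[...,2]<hi)
    Q=S[m]; print(nm,len(Q),Q.mean(0).round(4),cv2.minAreaRect((Q[:,:2]*1000).astype(np.float32)),Q[:,2].max())
m=np.zeros(d.shape,bool); m[140:230,240:295]=1; m&=(C[...,2]>.105)&(C[...,2]<.135);Q=C[m]
print("screw top",len(Q),Q.mean(0),cv2.minAreaRect((Q[:,:2]*1000).astype(np.float32)),np.percentile(Q[:,2],[50,90,100]))
cv2.imwrite("pics/crops.png",np.hstack([cv2.resize(ps[190:270,195:300],None,fx=4,fy=4,interpolation=cv2.INTER_CUBIC),cv2.resize(ps[150:230,255:335],None,fx=4,fy=4,interpolation=cv2.INTER_CUBIC)])[...,::-1])
E
```

```text
[[562.9  74.4]
 [551.8 -14.5]
 [748.9 -39.8]
 [758.8  47.8]]
[np.float64(89.6), np.float64(198.8), np.float64(88.2), np.float64(197.7)] [655.60793974  16.95037893]
yaw -7.736944984890473
yaw -7.3284330720025075
yaw -7.158254953794213
yaw -6.410053361399946
gauge rect ((530.4288330078125, -243.62852478027344), (35.82938003540039, 159.8909912109375), 69.82070922851562)
[ 605.23159132 -271.84740184]
rib [ 0.46088816 -0.18811263  0.28165569] ((428.8138732910156, -126.55574798583984), (34.51685333251953, 252.3291778564453), 25.30367660522461)
rib 51 [ 0.473  -0.2201  0.0477] ((473.0565185546875, -220.54698181152344), (12.270273208618164, 42.751773834228516), 73.09968566894531) 0.05188937098107598
bar 329 [ 0.534  -0.2403  0.0106] ((526.8059692382812, -240.62933349609375), (35.07075119018555, 157.24855041503906), 68.88990783691406) 0.013995781664450419
plate 1565 [0.6402 0.0261 0.0122] ((674.8904418945312, -35.203857421875), (200.27032470703125, 253.06324768066406), 82.10775756835938) 0.014988237419251064
screw 209 [0.6771 0.023  0.112 ] ((676.0263671875, 20.12908172607422), (50.29362869262695, 19.962074279785156), 66.94730377197266) 0.12488381661864269
armtop 393 [0.7127 0.0173 0.0751] ((706.86083984375, 13.018815994262695), (42.28822326660156, 96.78720092773438), 83.3707504272461) 0.07986406066953941
screw top 92 [0.67833623 0.01545651 0.11894915] ((679.209228515625, 16.13855743408203), (50.379756927490234, 16.316383361816406), 66.9434814453125) [0.11970478 0.12382207 0.12930198]
```

View pics/crops.png

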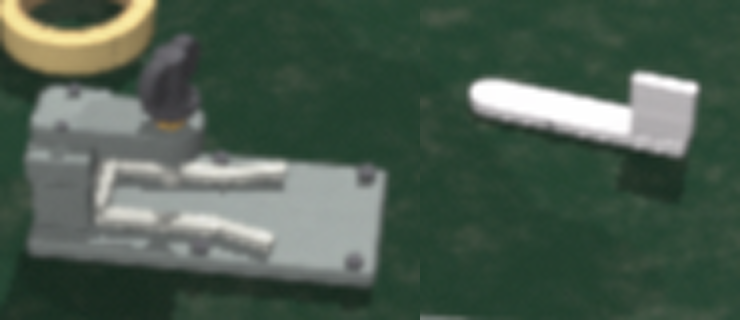

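The crop shows the clamp's channel opening toward +u (robot side) and the screw bar on top. The gauge's rib is at its robot-side end and its nose points away.

Estimates:
- **Clamp:** (655.6, 17), yaw about -7.4°.
- **Screw:** about 2.87 rad open.
- **Gauge:** about (474.5, -222.5), yaw about -20.4°.

```bash
cat > go.py <<'E'
import sys
from h import *
o=ctrl.get_obs(); x,y,z,yaw=map(float,sys.argv[1:5])
from scipy.spatial.transform import Rotation as R
R0=R.from_euler("xyz",o["orientation"],degrees=True); R1=R.from_euler("xyz",[180,0,yaw],degrees=True)
print("t",o["clock"],"trans",(R0.inv().apply(np.array([x,y,z])-np.array(o["tool_pos"])*1000)).round(1),"rot",((R0.inv()*R1).as_rotvec(degrees=True)/5).round(2),"joints",np.round(o["joint_pos"],1),"F",np.round(o["force"],1))
E
python3 go.py 474.5 -222.5 110 159.6
```

```text
t 0.1 trans [-364.3  297.7  116.1] rot [ 0.02 -0.01  8.25] joints [-52.6  20.6   0.6  -0.  -70.1 -16.5] F [-0.6  0.  -0.2]
```

arm_command:
  steps:
    - {"translation": [-36, 30, 10], "rotation": [0, 0, 0.8], "claw": 50}
    - {"translation": [-72, 60, 20], "rotation": [0, 0, 1.6], "claw": 50}
    - {"translation": [-109, 89, 35], "rotation": [0, 0, 2.5], "claw": 50}
    - {"translation": [-146, 119, 45], "rotation": [0, 0, 3.3], "claw": 50}
    - {"translation": [-182, 149, 58], "rotation": [0, 0, 4.1], "claw": 50}

```text
clock: 0.6
tool_pos: [0.3578, -0.4252, 0.1682]
orientation: [-180.0, 0.0, -179.8]
force: [1.8, -0.0, -0.3]
opening: 0.0534
gripper_force: 0.0
```

```bash
python3 go.py 474.5 -222.5 110 159.6
```

```text
t 0.6 trans [-117.3  202.3   58.2] rot [-0.    0.    4.11] joints [-29.7  12.  -19.3   0.  -58.7 -60.1] F [ 1.8 -0.  -0.3]
```

arm_command:
  steps:
    - {"translation": [-24, 41, 12], "rotation": [0, 0, 0.8], "claw": 50}
    - {"translation": [-48, 81, 23], "rotation": [0, 0, 1.6], "claw": 50}
    - {"translation": [-71, 122, 35], "rotation": [0, 0, 2.5], "claw": 50}
    - {"translation": [-94, 162, 47], "rotation": [0, 0, 3.3], "claw": 50}
    - {"translation": [-117.3, 202.3, 58], "rotation": [0, 0, 4.1], "claw": 50}

```text
clock: 1.1
tool_pos: [0.4737, -0.2219, 0.11]
orientation: [180.0, -0.0, 159.7]
force: [1.1, -0.1, 0.4]
opening: 0.0502
gripper_force: 0.0
```

```bash
python3 go.py 474.5 -222.5 18 159.6
```

```text
t 1.1 trans [-1.  -0.3 92. ] rot [ 0.   -0.    0.02] joints [  -3.6   12.6  -27.3   -0.   -50.  -106.7] F [ 1.1 -0.1  0.4]
```

arm_command:
  steps:
    - {"translation": [-1, -0.3, 35], "rotation": [0, 0, 0], "claw": 50}
    - {"translation": [-1, -0.3, 65], "rotation": [0, 0, 0], "claw": 50}
    - {"translation": [-1, -0.3, 86], "rotation": [0, 0, 0], "claw": 50}
    - {"translation": [-1, -0.3, 92], "rotation": [0, 0, 0], "claw": 50}
    - {"translation": [-1, -0.3, 92], "rotation": [0, 0, 0], "claw": 50}

```text
clock: 1.6
tool_pos: [0.4735, -0.2244, 0.0178]
orientation: [-180.0, -0.1, 159.8]
force: [0.3, -0.3, -0.4]
opening: 0.0501
gripper_force: 0.0
```

arm_command:
  steps:
    - {"translation": [0, 0, 0], "rotation": [0, 0, 0], "claw": 20}
    - {"translation": [0, 0, 0], "rotation": [0, 0, 0], "claw": 5}
    - {"translation": [0, 0, 0], "rotation": [0, 0, 0], "claw": 5}
    - {"translation": [0, 0, 0], "rotation": [0, 0, 0], "claw": 5}
    - {"translation": [0, 0, 0], "rotation": [0, 0, 0], "claw": 5}

```text
clock: 2.1
tool_pos: [0.4743, -0.2245, 0.019]
orientation: [180.0, 0.0, 159.8]
force: [0.2, -0.3, -1.3]
opening: 0.0153
gripper_force: 0.0
```

```bash
python3 go.py 474.5 -222.5 18 159.6
python3 - <<'E'
from h import *
p,d=ctrl.snapshot("side"); cv2.imwrite("pics/s1.png",p[...,::-1])
E
```

```text
t 2.1 trans [0.5 1.9 1. ] rot [0.   0.01 0.05] joints [  -3.9   19.9  -32.4    0.   -37.6 -106.3] F [ 0.2 -0.3 -1.3]
```

View pics/s1.png

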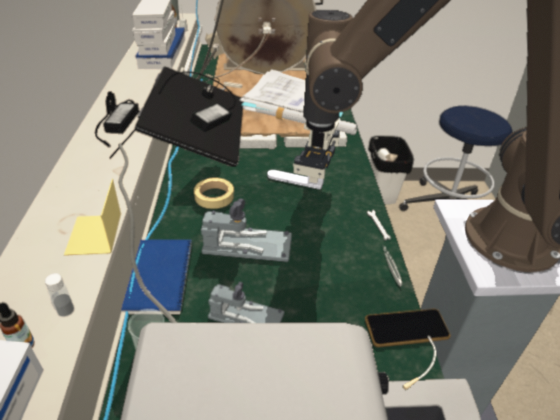

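The gripper is over the rib at (310,170), still closing. I'll finish the grip.

arm_command:
  steps:
    - {"translation": [0, 0, 0], "rotation": [0, 0, 0], "claw": 5}
    - {"translation": [0, 0, 0], "rotation": [0, 0, 0], "claw": 5}
    - {"translation": [0, 0, 0], "rotation": [0, 0, 0], "claw": 5}
    - {"translation": [0, 0, -10], "rotation": [0, 0, 0], "claw": 5}
    - {"translation": [0, 0, -40], "rotation": [0, 0, 0], "claw": 5}

```text
clock: 2.65
tool_pos: [0.4717, -0.224, 0.0568]
orientation: [-179.9, -0.4, 159.8]
force: [0.9, -0.2, -1.5]
opening: 0.0097
gripper_force: 30.0
```

```bash
python3 go.py 500 36 75 172.6
```

```text
t 2.65 trans [ 63.3 253.8 -18.1] rot [-0.01 -0.07 -2.56] joints [-3.900e+00  1.670e+01 -3.040e+01 -1.000e-01 -4.320e+01 -1.063e+02] F [ 0.9 -0.2 -1.5]
```

arm_command:
  steps:
    - {"translation": [9, 42, -18], "rotation": [0, 0, -0.4], "claw": 5}
    - {"translation": [20, 84, -18], "rotation": [0, 0, -0.9], "claw": 5}
    - {"translation": [33, 126, -18], "rotation": [0, 0, -1.4], "claw": 5}
    - {"translation": [46, 170, -18], "rotation": [0, 0, -1.8], "claw": 5}
    - {"translation": [59, 212, -18], "rotation": [0, 0, -2.2], "claw": 5}

```text
clock: 3.15
tool_pos: [0.4915, -0.0033, 0.0771]
orientation: [180.0, 0.0, 170.9]
force: [0.7, -0.0, -0.7]
opening: 0.0098
gripper_force: 30.0
```

arm_command:
  steps:
    - {"translation": [10, 38, 0], "rotation": [0, 0, -0.35], "claw": 5}
    - {"translation": [10, 38, 0], "rotation": [0, 0, -0.35], "claw": 5}
    - {"translation": [10, 38, 0], "rotation": [0, 0, -0.35], "claw": 5}
    - {"translation": [10, 38, 0], "rotation": [0, 0, -0.35], "claw": 5}

```text
clock: 3.55
tool_pos: [0.4877, 0.0335, 0.0766]
orientation: [-180.0, -0.0, 172.6]
force: [-0.3, -0.8, -1.3]
opening: 0.01
gripper_force: 30.0
```

```bash
python3 go.py 490.7 38.2 31.5 172.6
python3 - <<'E'
from h import *
p,d=ctrl.snapshot("top"); np.savez("top1.npz",p=p,d=d)
q,e=ctrl.snapshot("side");np.savez("side1.npz",p=q,d=e)
im=np.hstack([cv2.resize(p[130:250,215:315],None,fx=4,fy=4),cv2.resize(q[160:280,195:295],None,fx=4,fy=4)])
cv2.imwrite("pics/t1.png",im[...,::-1])
S=cloud("side",e)
E
```

```text
t 3.55 trans [-2.4  5.1 45.1] rot [-0.   -0.01 -0.01] joints [  27.    12.1  -33.6   -0.   -44.2 -124.5] F [-0.3 -0.8 -1.3]
```

View pics/t1.png

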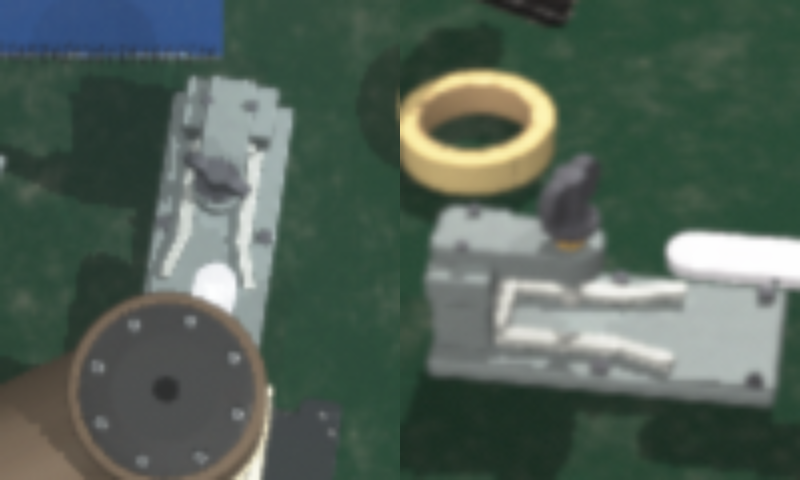

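The nose is visible in front of the mouth, at about (268,198) in the top view and (367,223) in the side view. I'll measure the lateral alignment against the rails.

```bash
cat > lat.py <<'E'
import sys
from h import *
yw=np.radians(-7.4);c0=np.array([655.6,17.]);A=np.array([[np.cos(yw),np.sin(yw)],[-np.sin(yw),np.cos(yw)]])
def toclamp(P): return (P[:,:2]*1000-c0)@A.T
def stats(nm,pts):
    L=toclamp(pts); print(nm,len(L),"x",L[:,0].min().round(1),L[:,0].max().round(1),"y",L[:,1].min().round(1),L[:,1].max().round(1),"z",np.median(pts[:,2]).round(4)); return L
E
python3 - <<'E'
from lat import *
for f,n,box in(("top1.npz","top",(255,190,290,206)),("side1.npz","side",(355,215,420,235))):
    z=np.load(f); p,d=z["p"],z["d"]; C=cloud(n,d); u0,v0,u1,v1=box if n=="top" else (195+160//1,215,295,235)
    m=np.zeros(d.shape,bool); m[v0:v1,(250 if n=="top" else 255):(290 if n=="top" else 300)]=1
    m&=(p.min(2)>170)&(C[...,2]>.04)&(C[...,2]<.085)
    if m.any():
        L=stats(n+" nose",C[m]); 
        for a in range(-60,-10,6):
            k=abs(L[:,0]-a)<3
            if k.sum()>2: print(a,L[k,1].min().round(1),L[k,1].max().round(1))
# rails straight & flare, warm white
    sat=(p.min(2)>150)&(p[...,0].astype(int)-p[...,2]>8)
    m=sat&(C[...,2]>.01)&(C[...,2]<.03); L=toclamp(C); 
    for a in range(-40,55,8):
        k=m&(abs(L[...,0] if L.ndim==3 else ((C[...,:2]*1000-c0)@A.T)[...,0]-a)<4); y=((C[...,:2]*1000-c0)@A.T)[...,1][k]; y=y[abs(y)<40]
        if len(y)>1: print(n,a,"rails",np.sort(y).round(1)[[0,-1]],"inner",y[y<0].max().round(1) if (y<0).any() else None,y[y>0].min().round(1) if (y>0).any() else None)
E
```

```text
top nose 91 x -57.9 -31.0 y -20.7 9.3 z 0.0674
-60 -15.3 -6.6
-54 -20.7 8.3
-48 -19.5 9.3
-42 -19.1 7.2
-36 -15.0 4.6
-30 -11.4 -2.9Traceback (most recent call last):
  File "<stdin>", line 13, in <module>
  File "lat.py", line 4, in toclamp
    def toclamp(P): return (P[:,:2]*1000-c0)@A.T
                            ~~~~~~~~~~~~^~~
ValueError: operands could not be broadcast together with shapes (420,2,3) (2,)
```

```bash
sed -i 's/P\[:,:2\]/P[...,:2]/' lat.py; python3 - <<'E'
from lat import *
for f,n in(("top0.npz","top"),("side0.npz","side"),("top1.npz","top"),("side1.npz","side")):
    z=np.load(f); p,d=z["p"],z["d"]; C=cloud(n,d); L=toclamp(C)
    m=(p.min(2)>140)&(p[...,0].astype(int)-p[...,2]>5)&(C[...,2]>.005)&(C[...,2]<.032)
    for a in range(-36,50,12):
        y=L[...,1][m&(abs(L[...,0]-a)<6)&(abs(L[...,1])<42)]
        if len(y)>1: print(n,a,[ (s.min().round(1),s.mean().round(1),s.max().round(1)) for s in (y[y<0],y[y>0]) if len(s)])
E
```

```text
side -36 [(np.float64(-30.1), np.float64(-24.8), np.float64(-20.1)), (np.float64(33.4), np.float64(36.0), np.float64(40.0))]
side -24 [(np.float64(-25.1), np.float64(-20.6), np.float64(-16.0)), (np.float64(25.5), np.float64(30.3), np.float64(33.8))]
side -12 [(np.float64(-23.0), np.float64(-18.1), np.float64(-12.4)), (np.float64(24.6), np.float64(28.1), np.float64(31.7))]
side 0 [(np.float64(-23.1), np.float64(-17.0), np.float64(-11.8)), (np.float64(24.9), np.float64(27.5), np.float64(30.9))]
side 12 [(np.float64(-23.2), np.float64(-17.7), np.float64(-14.2)), (np.float64(20.5), np.float64(26.4), np.float64(30.1))]
side 24 [(np.float64(23.1), np.float64(26.5), np.float64(30.5))]
side 36 [(np.float64(-19.9), np.float64(-15.4), np.float64(-12.3)), (np.float64(20.0), np.float64(26.3), np.float64(32.0))]
side 48 [(np.float64(-18.8), np.float64(-15.8), np.float64(-12.3)), (np.float64(19.5), np.float64(26.4), np.float64(29.8))]
side -36 [(np.float64(-26.0), np.float64(-24.4), np.float64(-20.8)), (np.float64(32.1), np.float64(35.7), np.float64(39.8))]
side -24 [(np.float64(-24.7), np.float64(-20.1), np.float64(-17.7)), (np.float64(30.1), np.float64(32.8), np.float64(35.2))]
side -12 [(np.float64(-21.9), np.float64(-17.2), np.float64(-14.2)), (np.float64(22.6), np.float64(28.1), np.float64(33.0))]
side 0 [(np.float64(-31.6), np.float64(-18.2), np.float64(-12.7)), (np.float64(26.8), np.float64(28.9), np.float64(31.0))]
side 12 [(np.float64(-20.5), np.float64(-16.0), np.float64(-11.9)), (np.float64(22.3), np.float64(27.3), np.float64(31.8))]
side 24 [(np.float64(22.9), np.float64(26.5), np.float64(30.4))]
side 36 [(np.float64(-17.8), np.float64(-15.9), np.float64(-14.0)), (np.float64(20.0), np.float64(26.8), np.float64(31.2))]
side 48 [(np.float64(-18.9), np.float64(-16.5), np.float64(-13.3)), (np.float64(19.1), np.float64(26.5), np.float64(30.0))]
```

```bash
python3 - <<'E'
from lat import *
v,u=np.mgrid[0:420,0:560]; uv=np.c_[u.ravel(),v.ravel()]
for f in("top0.npz","top1.npz"):
    p=np.load(f)["p"].astype(int); L=toclamp(onplane("top",uv,.019)).reshape(420,560,2)
    L0=toclamp(onplane("top",uv,.012)).reshape(420,560,2)
    sd=p[...,0]-p[...,2]
    for a in(-36,-28,-20,-10,0,10):
        k=(abs(L[...,0]-a)<4)&(abs(L[...,1])<42); w=np.clip(sd[k]+8,0,None)*(p[k].min(1)>130); y=L[...,1][k]
        r=[(w[s]*y[s]).sum()/max(w[s].sum(),1) for s in(y<0,y>0)]; print(f,a,np.round(r,1),np.mean(r).round(1),w.sum())
    # plate edges near x=-70 : green vs grey
    for a in(-85,-75,-65,-10,0):
        k=(abs(L0[...,0]-a)<4)&(abs(L0[...,1])<70)&(p[...,0]>100)&(p[...,2]>100); y=L0[...,1][k]
        if len(y): print("plate",a,y.min().round(1),y.max().round(1))
z=np.load("side1.npz");C=cloud("side",z["d"]);m=(z["p"].min(2)>170)&(C[...,2]>.04)&(C[...,2]<.085);m[:,:355]=0;m[:215]=0;m[240:]=0;m[:,430:]=0
if m.any(): stats("side nose",C[m])
E
```

```text
top0.npz -36 [-28.7  32.9] 2.1 88
top0.npz -28 [-26.2  31.1] 2.5 109
top0.npz -20 [-23.5  28.8] 2.6 119
top0.npz -10 [-20.6  25.3] 2.3 114
top0.npz 0 [-20.   24.1] 2.0 117
top0.npz 10 [-19.2  24.5] 2.6 133
plate -85 -41.9 45.9
plate -75 -41.1 45.1
plate -65 -42.0 46.4
plate -10 -40.9 45.9
plate 0 -42.6 43.8
top1.npz -36 [-14.6  21.5] 3.4 216
top1.npz -28 [-17.5  22. ] 2.3 181
top1.npz -20 [-23.2  28.6] 2.7 129
top1.npz -10 [-20.6  24.9] 2.1 113
top1.npz 0 [-19.6  24.2] 2.3 114
top1.npz 10 [-19.5  24.3] 2.4 137
plate -85 -27.9 -21.7
plate -75 -41.1 53.8
plate -65 -42.0 13.7
plate -10 -40.9 45.9
plate 0 -42.6 43.8
```

```bash
sed -i 's/655.6,17./655.9,19.2/' lat.py; python3 go.py 491 40.6 32 172.6
```

```text
t 3.65 trans [-2.2  8.  44.6] rot [-0.   -0.   -0.02] joints [  27.    12.2  -33.6   -0.   -44.2 -124.5] F [ 0.  -0.1 -1.2]
```

arm_command:
  steps:
    - {"translation": [-2.2, 8, 0], "rotation": [0, 0, 0], "claw": 5}
    - {"translation": [-2.2, 8, 20], "rotation": [0, 0, 0], "claw": 5}
    - {"translation": [-2.2, 8, 36], "rotation": [0, 0, 0], "claw": 5}
    - {"translation": [-2.2, 8, 44], "rotation": [0, 0, 0], "claw": 5}
    - {"translation": [-2.2, 8, 44], "rotation": [0, 0, 0], "claw": 5}

```text
clock: 4.15
tool_pos: [0.491, 0.0413, 0.0318]
orientation: [-179.9, -0.1, 172.6]
force: [0.1, -0.5, -1.3]
opening: 0.0096
gripper_force: 30.0
```

```bash
python3 go.py 497.2 39.8 32 172.6
```

```text
t 4.15 trans [-6.3 -0.7 -0.2] rot [-0.01 -0.02 -0.01] joints [  27.7   16.4  -35.7    0.   -37.9 -125.2] F [ 0.1 -0.5 -1.3]
```

arm_command:
  steps:
    - {"translation": [-10, -0.5, 0], "rotation": [0, 0, 0], "claw": 5}
    - {"translation": [-20, -0.5, 0], "rotation": [0, 0, 0], "claw": 5}
    - {"translation": [-30, -0.5, 0], "rotation": [0, 0, 0], "claw": 5}
    - {"translation": [-38, -0.5, 0], "rotation": [0, 0, 0], "claw": 5}
    - {"translation": [-45, -0.5, 0], "rotation": [0, 0, 0], "claw": 5}

```text
clock: 4.65
tool_pos: [0.5368, 0.0352, 0.0327]
orientation: [180.0, 0.0, 172.6]
force: [-0.6, 0.3, -2.0]
opening: 0.0099
gripper_force: 30.0
```

```bash
python3 go.py 576.6 29.5 32 172.6
```

```text
t 4.65 trans [-40.2  -0.5   0.7] rot [ 0.    0.   -0.01] joints [  24.6   19.8  -30.1    0.   -40.1 -122.1] F [-0.6  0.3 -2. ]
```

arm_command:
  steps:
    - {"translation": [-8, 0, 0.5], "rotation": [0, 0, 0], "claw": 5}
    - {"translation": [-16, 0, 0.5], "rotation": [0, 0, 0], "claw": 5}
    - {"translation": [-24, 0, 0.5], "rotation": [0, 0, 0], "claw": 5}
    - {"translation": [-30, 0, 0.5], "rotation": [0, 0, 0], "claw": 5}
    - {"translation": [-33, 0, 0.5], "rotation": [0, 0, 0], "claw": 5}

```text
clock: 5.15
tool_pos: [0.5691, 0.0311, 0.032]
orientation: [180.0, 0.0, 172.6]
force: [0.4, -0.3, -1.4]
opening: 0.01
gripper_force: 30.0
```

arm_command:
  steps:
    - {"translation": [-2, 0, 0], "rotation": [0, 0, 0], "claw": 5}
    - {"translation": [-3.5, 0, 0], "rotation": [0, 0, 0], "claw": 5}
    - {"translation": [-5, 0, 0], "rotation": [0, 0, 0], "claw": 5}
    - {"translation": [-5, 0, 0], "rotation": [0, 0, 0], "claw": 5}

```text
clock: 5.55
tool_pos: [0.5735, 0.0305, 0.0321]
orientation: [180.0, 0.0, 172.6]
force: [-0.3, 0.7, -1.4]
opening: 0.0096
gripper_force: 30.0
```

```bash
python3 go.py 576.6 29.5 32 172.6
```

```text
t 5.55 trans [-3.2 -0.6  0.1] rot [ 0.  0. -0.] joints [  22.6   22.6  -25.4    0.   -42.  -120. ] F [-0.3  0.7 -1.4]
```

arm_command:
  steps:
    - {"translation": [-1.5, 0, 0], "rotation": [0, 0, 0], "claw": 5}
    - {"translation": [-3, 0, 0], "rotation": [0, 0, 0], "claw": 5}
    - {"translation": [-4, 0, 0], "rotation": [0, 0, 0], "claw": 5}
    - {"translation": [-5, 0, 0], "rotation": [0, 0, 0], "claw": 5}
    - {"translation": [-5, 0, 0], "rotation": [0, 0, 0], "claw": 5}

```text
clock: 6.05
tool_pos: [0.5781, 0.0297, 0.0319]
orientation: [-180.0, -0.0, 172.6]
force: [-1.0, 0.4, -1.7]
opening: 0.0098
gripper_force: 30.0
```

arm_command:
  steps:
    - {"translation": [-1.5, 0, 0], "rotation": [0, 0, 0], "claw": 5}
    - {"translation": [-3, 0, 0], "rotation": [0, 0, 0], "claw": 5}
    - {"translation": [-3, 0, 0], "rotation": [0, 0, 0], "claw": 5}

```text
clock: 6.35
tool_pos: [0.5781, 0.029, 0.0312]
orientation: [-179.9, -0.3, 172.6]
force: [-10.9, 3.0, 4.3]
opening: 0.0099
gripper_force: 30.0
```

```bash
python3 - <<'E'
from lat import *
p,d=ctrl.snapshot("side"); o=ctrl.get_obs(); print(o["tool_pos"],o["force"]); print(toclamp(np.array([o["tool_pos"]])))
cv2.imwrite("pics/t2.png",cv2.resize(p[190:270,195:300],None,fx=6,fy=6,interpolation=cv2.INTER_CUBIC)[...,::-1])
E
```

```text
[0.57806746 0.02898964 0.03127082] [-12.26346534   3.22208058   4.49664137]
[[-78.4451504   -0.31638308]]
```

View pics/t2.png

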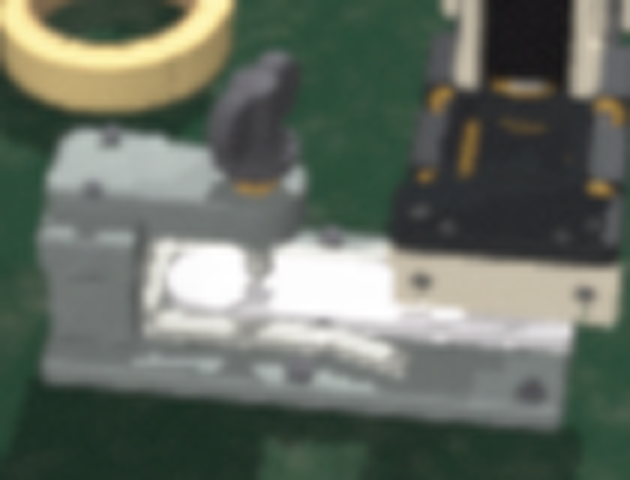

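The nose is against the stop (contact at about 12 N), seen at (170,275) in the crop. I'll settle it and release.

arm_command:
  steps:
    - {"translation": [1, 0, 0.8], "rotation": [0, 0, 0], "claw": 5}
    - {"translation": [1, 0, 0.8], "rotation": [0, 0, 0], "claw": 5}
    - {"translation": [1, 0, 0.8], "rotation": [0, 0, 0], "claw": 15}
    - {"translation": [1, 0, 0.8], "rotation": [0, 0, 0], "claw": 30}
    - {"translation": [1, 0, 0.8], "rotation": [0, 0, 0], "claw": 45}

```text
clock: 6.9
tool_pos: [0.5811, 0.0297, 0.0316]
orientation: [180.0, 0.1, 172.6]
force: [-0.2, 0.1, -1.0]
opening: 0.0256
gripper_force: 0.0
```

arm_command:
  steps:
    - {"translation": [0, 0, 0], "rotation": [0, 0, 0], "claw": 45}
    - {"translation": [0, 0, -15], "rotation": [0, 0, 0], "claw": 45}
    - {"translation": [0, 0, -60], "rotation": [0, 0, 0], "claw": 45}
    - {"translation": [0, 0, -110], "rotation": [0, 0, 0], "claw": 45}
    - {"translation": [0, 0, -140], "rotation": [0, 0, 0], "claw": 45}

```text
clock: 7.4
tool_pos: [0.5818, 0.0297, 0.1753]
orientation: [179.9, 0.2, 172.6]
force: [0.9, 1.8, 0.9]
opening: 0.0448
gripper_force: 0.0
```

```bash
python3 go.py 677.7 16.4 170 67
python3 - <<'E'
from lat import *
p,d=ctrl.snapshot("side"); q,e=ctrl.snapshot("top");np.savez("top2.npz",p=q,d=e)
a=cv2.resize(p[190:270,195:300],None,fx=4,fy=4,interpolation=cv2.INTER_CUBIC)
b=cv2.resize(q[140:220,240:300],None,fx=4,fy=4,interpolation=cv2.INTER_CUBIC)
cv2.imwrite("pics/t3.png",np.hstack([a,b])[...,::-1])
E
```

```text
t 7.4 trans [-96.8  -0.9   5.7] rot [5.000e-02 2.000e-02 2.112e+01] joints [ 2.220e+01  1.400e+01 -1.570e+01  1.000e-01 -6.010e+01 -1.196e+02] F [0.9 1.8 0.9]
```

View pics/t3.png

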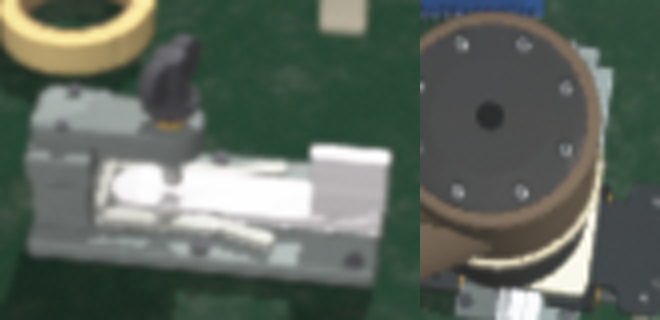

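The gauge lies flat with its nose at the stop. Now I turn the wrist the long way round to yaw 67° above the screw.

arm_command:
  steps:
    - {"translation": [-20, 0, 0], "rotation": [0, 0, -1.7], "claw": 45}
    - {"translation": [-40, 0, 0], "rotation": [0, 0, -3.4], "claw": 45}
    - {"translation": [-60, 0, 0], "rotation": [0, 0, -5.1], "claw": 45}
    - {"translation": [-80, 0, 0], "rotation": [0, 0, -6.8], "claw": 45}
    - {"translation": [-96.8, -0.9, 0], "rotation": [0, 0, -8.5], "claw": 45}

```text
clock: 8.0
tool_pos: [0.6771, 0.016, 0.1705]
orientation: [180.0, -0.0, -144.6]
force: [-0.5, 0.8, 0.2]
opening: 0.0451
gripper_force: 0.0
```

arm_command:
  steps:
    - {"translation": [0, 0, 0], "rotation": [0, 0, -1.7], "claw": 45}
    - {"translation": [0, 0, 0], "rotation": [0, 0, -3.4], "claw": 45}
    - {"translation": [0, 0, 0], "rotation": [0, 0, -5.1], "claw": 45}
    - {"translation": [0, 0, 0], "rotation": [0, 0, -6.8], "claw": 45}
    - {"translation": [0, 0, 0], "rotation": [0, 0, -8.5], "claw": 45}

```text
clock: 8.5
tool_pos: [0.6761, 0.0161, 0.1705]
orientation: [180.0, -0.0, -102.1]
force: [-1.0, -1.2, 0.5]
opening: 0.0451
gripper_force: 0.0
```

arm_command:
  steps:
    - {"translation": [0, 0, 0], "rotation": [0, 0, -1.7], "claw": 45}
    - {"translation": [0, 0, 0], "rotation": [0, 0, -3.4], "claw": 45}
    - {"translation": [0, 0, 0], "rotation": [0, 0, -5.1], "claw": 45}
    - {"translation": [0, 0, 0], "rotation": [0, 0, -6.8], "claw": 45}
    - {"translation": [0, 0, 0], "rotation": [0, 0, -8.5], "claw": 45}

```text
clock: 9.0
tool_pos: [0.6761, 0.0162, 0.1706]
orientation: [180.0, 0.0, -59.6]
force: [0.1, -0.2, -0.0]
opening: 0.0452
gripper_force: 0.0
```

arm_command:
  steps:
    - {"translation": [0, 0, 0], "rotation": [0, 0, -1.7], "claw": 45}
    - {"translation": [0, 0, 0], "rotation": [0, 0, -3.4], "claw": 45}
    - {"translation": [0, 0, 0], "rotation": [0, 0, -5.1], "claw": 45}
    - {"translation": [0, 0, 0], "rotation": [0, 0, -6.8], "claw": 45}
    - {"translation": [0, 0, 0], "rotation": [0, 0, -8.5], "claw": 45}

```text
clock: 9.5
tool_pos: [0.6761, 0.0162, 0.1706]
orientation: [180.0, 0.0, -17.1]
force: [0.6, -0.4, 0.5]
opening: 0.0453
gripper_force: 0.0
```

arm_command:
  steps:
    - {"translation": [0, 0, 0], "rotation": [0, 0, -1.7], "claw": 45}
    - {"translation": [0, 0, 0], "rotation": [0, 0, -3.4], "claw": 45}
    - {"translation": [0, 0, 0], "rotation": [0, 0, -5.1], "claw": 45}
    - {"translation": [0, 0, 0], "rotation": [0, 0, -6.8], "claw": 45}
    - {"translation": [0, 0, 0], "rotation": [0, 0, -8.5], "claw": 45}

```text
clock: 10.0
tool_pos: [0.6761, 0.0162, 0.1706]
orientation: [-180.0, 0.0, 25.4]
force: [0.1, -0.1, 1.1]
opening: 0.0448
gripper_force: 0.0
```

```bash
python3 go.py 678 16.4 130 67
```

```text
t 10.0 trans [ 1.8  0.6 40.6] rot [-0.01  0.01 -8.31] joints [ 17.8  22.8  -3.4  -0.  -63.8  97.6] F [ 0.1 -0.1  1.1]
```

arm_command:
  steps:
    - {"translation": [1.8, 0.6, 10], "rotation": [0, 0, -1.7], "claw": 45}
    - {"translation": [1.8, 0.6, 20], "rotation": [0, 0, -3.4], "claw": 45}
    - {"translation": [1.8, 0.6, 20], "rotation": [0, 0, -5.1], "claw": 45}
    - {"translation": [1.8, 0.6, 20], "rotation": [0, 0, -6.8], "claw": 45}
    - {"translation": [1.8, 0.6, 20], "rotation": [0, 0, -8.3], "claw": 45}

```text
clock: 10.5
tool_pos: [0.6779, 0.0164, 0.1504]
orientation: [-180.0, 0.0, 66.9]
force: [-0.4, -0.3, -0.8]
opening: 0.045
gripper_force: 0.0
```

arm_command:
  steps:
    - {"translation": [0, 0, 20], "rotation": [0, 0, 0], "claw": 45}
    - {"translation": [0, 0, 40], "rotation": [0, 0, 0], "claw": 45}
    - {"translation": [0, 0, 50], "rotation": [0, 0, 0], "claw": 45}
    - {"translation": [0, 0, 53], "rotation": [0, 0, 0], "claw": 45}
    - {"translation": [0, 0, 53], "rotation": [0, 0, 0], "claw": 30}

```text
clock: 11.0
tool_pos: [0.6781, 0.0164, 0.098]
orientation: [-180.0, 0.0, 66.6]
force: [-0.4, 0.9, -0.0]
opening: 0.0414
gripper_force: 0.0
```

```bash
python3 go.py 678 16.4 97 67
```

```text
t 11.0 trans [-0.  -0.2  1. ] rot [-0.    0.01 -0.08] joints [ 17.8  26.5  -7.9   0.  -55.7 138.8] F [-0.4  0.9 -0. ]
```

arm_command:
  steps:
    - {"translation": [0, 0, 0], "rotation": [0, 0, 0], "claw": 15}
    - {"translation": [0, 0, 0], "rotation": [0, 0, 0], "claw": 4}
    - {"translation": [0, 0, 0], "rotation": [0, 0, 0], "claw": 4}
    - {"translation": [0, 0, 0], "rotation": [0, 0, 0], "claw": 4}
    - {"translation": [0, 0, 0], "rotation": [0, 0, 0], "claw": 4}

```text
clock: 11.5
tool_pos: [0.6783, 0.0166, 0.099]
orientation: [180.0, -0.0, 66.6]
force: [-2.9, 1.0, 4.7]
opening: 0.0173
gripper_force: 30.0
```

arm_command:
  steps:
    - {"translation": [0, 0, 0], "rotation": [0, 0, 0], "claw": 4}
    - {"translation": [0, 0, 0], "rotation": [0, 0, 0], "claw": 4}
    - {"translation": [0, 0, 0], "rotation": [0, 0, 0], "claw": 4}

```text
clock: 11.8
tool_pos: [0.6783, 0.0166, 0.099]
orientation: [180.0, -0.0, 66.6]
force: [-2.9, 1.2, 7.3]
opening: 0.0171
gripper_force: 30.0
```

```bash
python3 go.py 678 16.4 97 67; python3 -c "
from h import *
o=ctrl.get_obs();print(o['moment'],o['opening'],o['gripper_force'])"
```

```text
t 11.8 trans [-0.3 -0.2  2. ] rot [ 0.01 -0.   -0.08] joints [ 17.8  26.4  -7.9   0.  -55.7 138.8] F [-2.9  1.2  7.3]
[ 0.42970113  0.99825783 -0.01603551] 0.01711303446489634 30.002616941928864
```

The opening stuck at 17 mm instead of 10 mm, so I'll look.

```bash
python3 - <<'E'
from lat import *
p,d=ctrl.snapshot("side"); np.savez("s3.npz",p=p,d=d)
cv2.imwrite("pics/t4.png",cv2.resize(p[170:270,190:290],None,fx=6,fy=6,interpolation=cv2.INTER_CUBIC)[...,::-1])
E
```

```text
(no output)
```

View pics/t4.png

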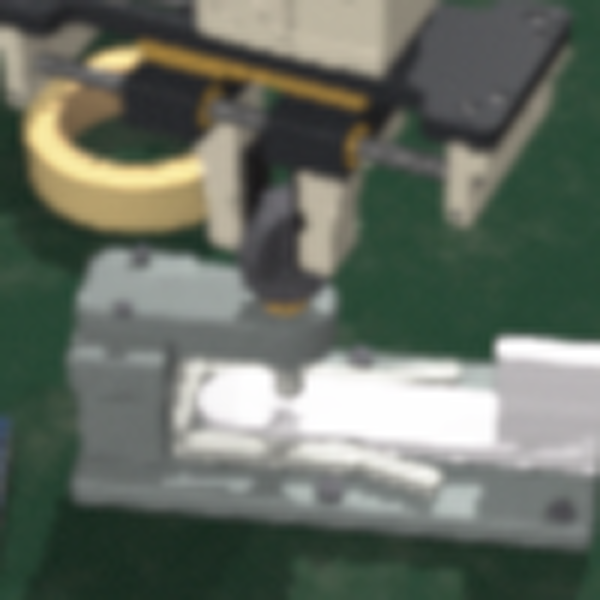

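The bar sits between the fingers, but the tips at (325,275) reach the skirt's level. The upward force fits that too. I'll open, raise 5 mm and regrip.

arm_command:
  steps:
    - {"translation": [0, 0, 0], "rotation": [0, 0, 0], "claw": 30}
    - {"translation": [0, 0, 0], "rotation": [0, 0, 0], "claw": 30}
    - {"translation": [0, 0, -5], "rotation": [0, 0, 0], "claw": 30}
    - {"translation": [0, 0, -5], "rotation": [0, 0, 0], "claw": 4}
    - {"translation": [0, 0, -5], "rotation": [0, 0, 0], "claw": 4}

```text
clock: 12.35
tool_pos: [0.6783, 0.0164, 0.1034]
orientation: [180.0, -0.0, 66.6]
force: [0.5, 0.2, -0.4]
opening: 0.0194
gripper_force: 0.0
```

arm_command:
  steps:
    - {"translation": [0, 0, 0], "rotation": [0, 0, 0], "claw": 4}
    - {"translation": [0, 0, 0], "rotation": [0, 0, 0], "claw": 4}
    - {"translation": [0, 0, 0], "rotation": [0, 0, 0], "claw": 4}
    - {"translation": [0, 0, 0], "rotation": [0, 0, 0], "claw": 4}

```text
clock: 12.75
tool_pos: [0.6781, 0.0164, 0.1034]
orientation: [180.0, -0.0, 66.6]
force: [-0.0, 1.1, 1.6]
opening: 0.0168
gripper_force: 30.0
```

```bash
python3 go.py 678 16.4 97 67; python3 -c "
from h import *
o=ctrl.get_obs();print(o['moment'],o['opening'],o['gripper_force'])"
```

```text
t 12.75 trans [-0.1 -0.1  6.4] rot [ 0.   -0.   -0.08] joints [ 17.8  26.1  -7.6   0.  -56.3 138.8] F [-0.   1.1  1.6]
[ 0.07627389  0.41423147 -0.02572066] 0.01675636484850355 30.000470280647278
```

arm_command:
  steps:
    - {"translation": [0, 0, 0.2], "rotation": [0, 0, 1], "claw": 4}
    - {"translation": [0, 0, 0.4], "rotation": [0, 0, 2], "claw": 4}
    - {"translation": [0, 0, 0.7], "rotation": [0, 0, 4], "claw": 4}
    - {"translation": [0, 0, 1.0], "rotation": [0, 0, 6], "claw": 4}
    - {"translation": [0, 0, 1.0], "rotation": [0, 0, 6], "claw": 4}

```text
clock: 13.25
tool_pos: [0.6781, 0.0164, 0.1023]
orientation: [180.0, 0.0, 36.3]
force: [-0.3, 0.6, 0.8]
opening: 0.017
gripper_force: 30.0
```

```bash
python3 - <<'E'
from lat import *
p,d=ctrl.snapshot("side"); o=ctrl.get_obs(); print(o['orientation'],o['moment'],o['force'],o['opening'],o['gripper_force'])
cv2.imwrite("pics/t5.png",cv2.resize(p[170:270,190:290],None,fx=6,fy=6,interpolation=cv2.INTER_CUBIC)[...,::-1])
E
```

```text
[-1.79999482e+02  2.05465546e-03  3.62776743e+01] [ 0.06825515  0.41962254 -0.01080002] [-0.71696201  1.20078784  1.6031273 ] 0.017395568503694524 30.000237822532654
```

View pics/t5.png

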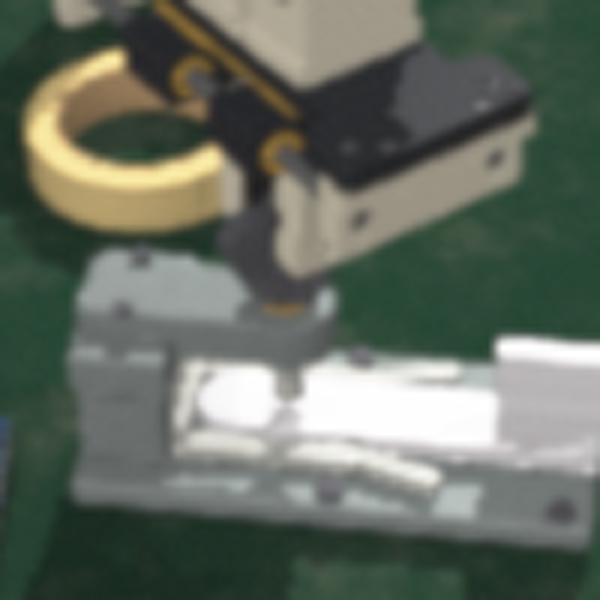

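The wing turned clockwise with the fingers: its near end moved left to (240,235). I'll continue.

arm_command:
  steps:
    - {"translation": [0, 0, 0.3], "rotation": [0, 0, 1.6], "claw": 4}
    - {"translation": [0, 0, 0.6], "rotation": [0, 0, 3.2], "claw": 4}
    - {"translation": [0, 0, 0.9], "rotation": [0, 0, 4.8], "claw": 4}
    - {"translation": [0, 0, 1.2], "rotation": [0, 0, 6.4], "claw": 4}
    - {"translation": [0, 0, 1.4], "rotation": [0, 0, 8], "claw": 4}

```text
clock: 13.8
tool_pos: [0.6781, 0.0164, 0.1009]
orientation: [180.0, 0.0, -3.6]
force: [-1.3, 0.7, 1.3]
opening: 0.017
gripper_force: 30.0
```

arm_command:
  steps:
    - {"translation": [0, 0, 0.3], "rotation": [0, 0, 1.6], "claw": 4}
    - {"translation": [0, 0, 0.6], "rotation": [0, 0, 3.2], "claw": 4}
    - {"translation": [0, 0, 0.9], "rotation": [0, 0, 4.8], "claw": 4}
    - {"translation": [0, 0, 1.2], "rotation": [0, 0, 6.4], "claw": 4}
    - {"translation": [0, 0, 1.4], "rotation": [0, 0, 8], "claw": 4}

```text
clock: 14.3
tool_pos: [0.6781, 0.0164, 0.0995]
orientation: [180.0, -0.0, -43.6]
force: [-0.6, 0.9, 1.5]
opening: 0.0169
gripper_force: 30.0
```

```bash
cat > st.py <<'E'
from h import *
o=ctrl.get_obs(); print(o['clock'],o['tool_pos'].round(4),o['orientation'].round(2),"M",o['moment'].round(3),"F",o['force'].round(2),o['opening'],o['gripper_force'],"j6",o['joint_pos'][5],o['tau'][5])
E
python3 st.py
```

```text
14.3 [0.6781 0.0164 0.0995] [179.99  -0.   -43.64] M [ 0.128  0.442 -0.001] F [-0.6   0.87  1.52] 0.016941880043197494 29.994783103466034 j6 28.54026680291933 2.248433232307434
```

arm_command:
  steps:
    - {"translation": [0, 0, 0.3], "rotation": [0, 0, 1.4], "claw": 4}
    - {"translation": [0, 0, 0.6], "rotation": [0, 0, 2.8], "claw": 4}
    - {"translation": [0, 0, 0.9], "rotation": [0, 0, 4.2], "claw": 4}
    - {"translation": [0, 0, 1.0], "rotation": [0, 0, 5.6], "claw": 4}
    - {"translation": [0, 0, 1.2], "rotation": [0, 0, 7], "claw": 4}

```text
clock: 14.8
tool_pos: [0.6781, 0.0164, 0.0983]
orientation: [180.0, -0.0, -78.6]
force: [-0.8, 1.3, 1.2]
opening: 0.0171
gripper_force: 30.0
```

```bash
python3 st.py
```

```text
14.8 [0.6781 0.0164 0.0983] [180.   -0.  -78.6] M [0.174 0.422 0.106] F [-0.8   1.29  1.22] 0.01714851034595852 29.996045529842377 j6 -6.415021212651107 1.9628530740737915
```

arm_command:
  steps:
    - {"translation": [0, 0, 0.1], "rotation": [0, 0, 0.6], "claw": 4}
    - {"translation": [0, 0, 0.2], "rotation": [0, 0, 1.2], "claw": 4}
    - {"translation": [0, 0, 0.2], "rotation": [0, 0, 1.2], "claw": 4}

```text
clock: 15.1
tool_pos: [0.6781, 0.0164, 0.0981]
orientation: [180.0, -0.0, -84.4]
force: [-0.7, -0.1, 2.8]
opening: 0.0172
gripper_force: 30.0
```

```bash
python3 st.py
```

```text
15.1 [0.6781 0.0164 0.0981] [180.    -0.   -84.38] M [0.132 0.522 0.008] F [-0.69 -0.11  2.8 ] 0.01716043997205672 30.000985264778137 j6 -12.194164077185569 -0.7379766181111336
```

arm_command:
  steps:
    - {"translation": [0, 0, 0.1], "rotation": [0, 0, 0.6], "claw": 4}
    - {"translation": [0, 0, 0.2], "rotation": [0, 0, 1.2], "claw": 4}
    - {"translation": [0, 0, 0.2], "rotation": [0, 0, 1.2], "claw": 4}

```text
clock: 15.4
tool_pos: [0.6781, 0.0164, 0.098]
orientation: [180.0, -0.0, -90.3]
force: [-1.0, 0.4, 2.6]
opening: 0.017
gripper_force: 30.0
```

```bash
python3 st.py
```

```text
15.4 [0.6781 0.0164 0.098 ] [180.    -0.   -90.32] M [ 0.179  0.668 -0.056] F [-0.98  0.44  2.61] 0.016985851387078203 30.00112384557724 j6 -18.138387016615678 -0.7500368356704712
```

arm_command:
  steps:
    - {"translation": [0, 0, 0.1], "rotation": [0, 0, 0.6], "claw": 4}
    - {"translation": [0, 0, 0.2], "rotation": [0, 0, 1.2], "claw": 4}
    - {"translation": [0, 0, 0.2], "rotation": [0, 0, 1.2], "claw": 4}

```text
clock: 15.7
tool_pos: [0.6781, 0.0162, 0.098]
orientation: [-180.0, -0.0, -96.3]
force: [-2.3, -0.0, 4.6]
opening: 0.0172
gripper_force: 30.0
```

```bash
python3 st.py
```

```text
15.7 [0.6781 0.0162 0.098 ] [-1.800e+02 -2.000e-02 -9.627e+01] M [-0.235  0.867  0.21 ] F [-2.27 -0.05  4.59] 0.01718984680934357 30.001320540905 j6 -24.092478039895024 -0.9481437876820564
```

arm_command:
  steps:
    - {"translation": [0, 0, 0.1], "rotation": [0, 0, 0.6], "claw": 4}
    - {"translation": [0, 0, 0.2], "rotation": [0, 0, 1.2], "claw": 4}
    - {"translation": [0, 0, 0.2], "rotation": [0, 0, 1.2], "claw": 4}

```text
clock: 16.0
tool_pos: [0.6781, 0.0161, 0.098]
orientation: [-180.0, -0.0, -102.3]
force: [-3.0, -0.1, 5.5]
opening: 0.0171
gripper_force: 30.0
```

```bash
python3 st.py
```

```text
16.0 [0.6781 0.0161 0.098 ] [-1.7999e+02 -3.0000e-02 -1.0227e+02] M [-0.419  1.08   0.248] F [-3.03 -0.13  5.45] 0.01707840315208343 30.001844465732574 j6 -30.089031355723517 -0.9089748747646809
```

arm_command:
  steps:
    - {"translation": [0, 0, -0.3], "rotation": [0, 0, 0.6], "claw": 4}
    - {"translation": [0, 0, -0.3], "rotation": [0, 0, 1.2], "claw": 4}
    - {"translation": [0, 0, -0.3], "rotation": [0, 0, 1.2], "claw": 4}

```text
clock: 16.3
tool_pos: [0.6781, 0.0163, 0.098]
orientation: [-180.0, -0.0, -108.3]
force: [-3.0, -0.4, 5.4]
opening: 0.0169
gripper_force: 30.0
```

```bash
python3 st.py
```

```text
16.3 [0.6781 0.0163 0.098 ] [-1.8000e+02 -1.0000e-02 -1.0826e+02] M [-0.299  0.97   0.286] F [-2.97 -0.38  5.37] 0.0169119408922511 30.00150203704834 j6 -36.07274563404445 -1.0183452442288399
```

arm_command:
  steps:
    - {"translation": [0, 0, 0], "rotation": [0, 0, 0.6], "claw": 4}
    - {"translation": [0, 0, 0], "rotation": [0, 0, 1.2], "claw": 4}
    - {"translation": [0, 0, 0], "rotation": [0, 0, 1.2], "claw": 4}

```text
clock: 16.6
tool_pos: [0.678, 0.0162, 0.098]
orientation: [180.0, -0.0, -114.3]
force: [-2.6, -1.2, 5.3]
opening: 0.0174
gripper_force: 30.0
```

```bash
python3 st.py
```

```text
16.6 [0.678  0.0162 0.098 ] [ 1.8000e+02 -2.0000e-02 -1.1425e+02] M [-0.34   1.004  0.287] F [-2.62 -1.19  5.28] 0.01736550301865588 30.001443922519684 j6 -42.071680947660646 -0.9684093296527863
```

```bash
python3 - <<'E'
from lat import *
p,d=ctrl.snapshot("side"); np.savez("s6.npz",p=p,d=d)
for f in("side0.npz","s3.npz","s6.npz"):
    z=np.load(f);p,d=z["p"],z["d"];C=cloud("side",d); hsv=cv2.cvtColor(p,cv2.COLOR_RGB2HSV)
    m=np.zeros(d.shape,bool); m[190:228,222:262]=1
    m&=(p.max(2)<125)&(hsv[...,1]<70)&(C[...,2]>.085)&(C[...,2]<.13)&(np.hypot(C[...,0]-.678,C[...,1]-.0185)<.035)
    Q=C[m]; print(f,len(Q))
    for lo in(.085,.092,.1,.108,.116):
        k=Q[(Q[:,2]>=lo)&(Q[:,2]<lo+.008)]
        if len(k)>5:
            r=cv2.minAreaRect((k[:,:2]*1000).astype(np.float32)); print(lo,len(k),np.round(r[0],1),np.round(r[1],1),round(r[2],1),k.mean(0).round(4))
p=np.load("s6.npz")["p"].astype(int)
for v in range(196,226): print(v,' '.join('%3d%s'%(p[v,u].mean(),'.' if p[v,u,1]-p[v,u,0]>12 else ('w' if p[v,u,0]-p[v,u,2]>12 else 'g')) for u in range(222,260)))
E
```

```text
side0.npz 259
0.085 58 [674.3  22.8] [31.3 21.1] 27.8 [0.6725 0.0247 0.0902]
0.092 33 [672.9  22.4] [42.3 13.9] 49.6 [0.6737 0.0224 0.0957]
0.1 35 [673.7  20.5] [48.5  9.3] 50.5 [0.6757 0.0237 0.1042]
0.108 52 [674.9  22.1] [51.4  9.9] 49.3 [0.6779 0.0256 0.1122]
0.116 88 [677.8  19. ] [46.7 16.6] 48.9 [0.6785 0.0217 0.1209]
s3.npz 220
0.085 41 [674.8  27.4] [28.9 11.5] 19.4 [0.6749 0.028  0.0901]
0.092 24 [678.2  28.9] [29.2 10.1] 18.0 [0.6769 0.029  0.0955]
0.1 33 [678.9  27.6] [23.1 51.3] 86.6 [0.6782 0.0301 0.1046]
0.108 39 [675.3  23.5] [44.5 20.5] 34.7 [0.6794 0.0314 0.1123]
0.116 70 [676.9  20.1] [41.  26.7] 31.2 [0.6821 0.0255 0.1206]
s6.npz 214
0.085 41 [679.4  26.3] [25.2 30.8] 73.6 [0.676  0.0252 0.0876]
0.092 13 [683.1  31.5] [17.9 22.6] 78.6 [0.6784 0.0328 0.0949]
0.1 37 [679.4  30.6] [25.8 51.4] 84.6 [0.6786 0.0306 0.104 ]
0.108 55 [677.7  23.2] [38.9 34.7] 47.4 [0.6803 0.0275 0.113 ]
0.116 56 [674.2  17.4] [34.6 30.1] 28.7 [0.6789 0.0209 0.1184]
196 187w 188w 180w 177w 177w 177w 168w 135w  85g  44g  30g  32g  38g  41g  41g  43g  42g  42g  42g  42g  42g  43g  43g  44g  
[... 4994 characters left out ...]
81g  82g  83g  85g  86g  98g 105g 114g 118g  99g  72.  59.  56.  56.  58.  59.  59.  57.  56.  55.  56.  55.  55.  55.
223 130g 131g 132g 133g 134g 135g 135g 122g 112g 108g 105g 102g 100g  98g  98g  97g  97g  98g  98g 103g 107g 106g  98g  84g  69.  61.  61.  58.  58.  59.  59.  60.  58.  56.  58.  55.  56.  55.
224 113g 113g 114g 115g 116g 118g 118g 116g 116g 116g 113g 109g 107g 107g 107g 105g 104g 102g 102g 100g  98g  94g  88g  80g  73.  69.  66.  62.  59.  60.  58.  59.  58.  57.  56.  55.  55.  56.
225 108g 108g 108g 108g 109g 110g 110g 110g 110g 110g 109g 108g 108g 108g 109g 109g 107g 104g 101g  97g  93g  90g  85g  79g  76.  74.  70.  64.  60.  60.  60.  59.  58.  58.  58.  57.  56.  56.
```

arm_command:
  steps:
    - {"translation": [0, 0, 0], "rotation": [0, 0, 0.4], "claw": 4}
    - {"translation": [0, 0, 0], "rotation": [0, 0, 0.8], "claw": 4}
    - {"translation": [0, 0, 0], "rotation": [0, 0, 0.8], "claw": 4}

```text
clock: 16.95
tool_pos: [0.6781, 0.0162, 0.098]
orientation: [-180.0, -0.0, -118.2]
force: [-2.4, -1.6, 5.3]
opening: 0.0167
gripper_force: 30.6
```

```bash
python3 st.py
```

```text
16.95 [0.6781 0.0162 0.098 ] [-1.8000e+02 -2.0000e-02 -1.1822e+02] M [-0.221  0.977  0.301] F [-2.39 -1.55  5.28] 0.016712497744218156 30.615579751320183 j6 -46.037181587310954 -0.7517499290406704
```

arm_command:
  steps:
    - {"translation": [0, 0, 0], "rotation": [0, 0, 0.4], "claw": 4}
    - {"translation": [0, 0, 0], "rotation": [0, 0, 0.8], "claw": 4}
    - {"translation": [0, 0, 0], "rotation": [0, 0, 0.8], "claw": 4}

```text
clock: 17.25
tool_pos: [0.6781, 0.0163, 0.098]
orientation: [-180.0, -0.0, -122.2]
force: [-2.7, -0.8, 5.0]
opening: 0.0175
gripper_force: 37.8
```

```bash
python3 st.py
```

```text
17.25 [0.6781 0.0163 0.098 ] [-1.7999e+02 -2.0000e-02 -1.2218e+02] M [-0.194  1.069  0.808] F [-2.73 -0.77  4.99] 0.01745757371116916 37.79247745871544 j6 -50.01314074647827 -1.2193004786968231
```

arm_command:
  steps:
    - {"translation": [0, 0, 0], "rotation": [0, 0, 0.4], "claw": 4}
    - {"translation": [0, 0, 0], "rotation": [0, 0, 0.8], "claw": 4}
    - {"translation": [0, 0, 0], "rotation": [0, 0, 0.8], "claw": 4}

```text
clock: 17.55
tool_pos: [0.6781, 0.0163, 0.098]
orientation: [-180.0, -0.0, -126.1]
force: [-3.3, -0.6, 4.9]
opening: 0.0176
gripper_force: 52.2
```

```bash
python3 st.py
```

```text
17.55 [0.6781 0.0163 0.098 ] [-1.7998e+02 -3.0000e-02 -1.2613e+02] M [-0.311  1.127  1.524] F [-3.28 -0.57  4.85] 0.01761802703513344 52.18905678601004 j6 -53.98102718089075 -1.9348874688148499
```

Torque rises steeply to 1.5 N m, with the wing jammed against the pads: hard seated. I'll hold briefly, then back off about 97° of wrist (about 7° wind-up plus 90°).

arm_command:
  steps:
    - {"translation": [0, 0, 0], "rotation": [0, 0, 0], "claw": 4}
    - {"translation": [0, 0, 0], "rotation": [0, 0, 0], "claw": 4}
    - {"translation": [0, 0, -0.2], "rotation": [0, 0, -0.7], "claw": 4}
    - {"translation": [0, 0, -0.4], "rotation": [0, 0, -1.4], "claw": 4}
    - {"translation": [0, 0, -0.6], "rotation": [0, 0, -2.0], "claw": 4}

```text
clock: 18.05
tool_pos: [0.6781, 0.0165, 0.0981]
orientation: [180.0, 0.0, -116.1]
force: [-0.9, 0.7, 1.3]
opening: 0.0171
gripper_force: 31.8
```

```bash
python3 st.py
```

```text
18.05 [0.6781 0.0165 0.0981] [ 1.7999e+02  2.0000e-02 -1.1611e+02] M [-0.057  0.499 -0.039] F [-0.9   0.72  1.28] 0.017119518139818962 31.791088432073593 j6 -43.897863749305714 -0.7044536434113979
```

arm_command:
  steps:
    - {"translation": [0, 0, -0.3], "rotation": [0, 0, -1.6], "claw": 4}
    - {"translation": [0, 0, -0.6], "rotation": [0, 0, -3.2], "claw": 4}
    - {"translation": [0, 0, -0.9], "rotation": [0, 0, -4.8], "claw": 4}
    - {"translation": [0, 0, -1.1], "rotation": [0, 0, -6.4], "claw": 4}
    - {"translation": [0, 0, -1.4], "rotation": [0, 0, -8], "claw": 4}

```text
clock: 18.55
tool_pos: [0.6781, 0.0165, 0.0994]
orientation: [180.0, 0.0, -75.9]
force: [-1.0, -0.4, 1.2]
opening: 0.0172
gripper_force: 31.6
```

arm_command:
  steps:
    - {"translation": [0, 0, -0.3], "rotation": [0, 0, -1.6], "claw": 4}
    - {"translation": [0, 0, -0.6], "rotation": [0, 0, -3.2], "claw": 4}
    - {"translation": [0, 0, -0.9], "rotation": [0, 0, -4.8], "claw": 4}
    - {"translation": [0, 0, -1.1], "rotation": [0, 0, -6.4], "claw": 4}
    - {"translation": [0, 0, -1.3], "rotation": [0, 0, -7.5], "claw": 4}

```text
clock: 19.05
tool_pos: [0.6781, 0.0165, 0.1007]
orientation: [-180.0, 0.0, -38.4]
force: [-0.8, -0.5, 1.4]
opening: 0.017
gripper_force: 31.6
```

arm_command:
  steps:
    - {"translation": [0, 0, -0.3], "rotation": [0, 0, -1.0], "claw": 4}
    - {"translation": [0, 0, -0.3], "rotation": [0, 0, -2.0], "claw": 4}
    - {"translation": [0, 0, -0.3], "rotation": [0, 0, -2.0], "claw": 4}
    - {"translation": [0, 0, -0.3], "rotation": [0, 0, -2.0], "claw": 4}

```text
clock: 19.45
tool_pos: [0.6781, 0.0165, 0.101]
orientation: [-180.0, 0.0, -29.0]
force: [-0.5, 0.2, 1.7]
opening: 0.0174
gripper_force: 32.0
```

```bash
python3 st.py; python3 - <<'E'
from lat import *
p,d=ctrl.snapshot("side"); np.savez("s7.npz",p=p,d=d)
p=p.astype(int)
for v in range(198,226): print(v,' '.join('%3d%s'%(p[v,u].mean(),'.' if p[v,u,1]-p[v,u,0]>12 else ('w' if p[v,u,0]-p[v,u,2]>12 else 'g')) for u in range(218,260)))
C=cloud("side",d); m=np.zeros(d.shape,bool); m[200:218,222:262]=1
m&=(p.max(2)<125)&(p.max(2)-p.min(2)<14)&(C[...,2]>.095)&(C[...,2]<.122)&(np.hypot(C[...,0]-.678,C[...,1]-.0185)<.032)
Q=C[m];print(len(Q),cv2.minAreaRect((Q[:,:2]*1000).astype(np.float32)))
E
```

```text
19.45 [0.6781 0.0165 0.101 ] [-1.7999e+02  2.0000e-02 -2.8970e+01] M [-0.13   0.433  0.082] F [-0.53  0.21  1.69] 0.017414437410495722 32.038991153240204 j6 43.229995031820025 0.18390141427516937
198  44g  44g  46g  45g  46g  45g  47g  46g  46g  45g  45g  40g  38g  39g  48g  66g  80g  80g  76g  82w 101w 109w  83w  51w  40g  68g 106w 119w 118w  90g  64.  59.  58.  56.  55.  53.  55.  55.  56.  57.  57.  57.
199  48g  46g  42g  42g  44g  44g  46g  46g  46g  45g  41g  38g  47g  61g  71g  80g  81g  81g  86g  90w  84w  75w  60w  43g  49g  96g 139w 138w 123w  91g  64.  57.  56.  55.  54.  55.  54.  56.  56.  57.  57.  56.
200  84g  69g  55g  47g  45g  43g  42g  43g  42g  42g  40g  51g  77g  95g  93g  87g  85g  95g 108w 107w  81w  54g  42g  39g  58g 109w 148w 142w 125w  91g  63.  55.  56.  56.  56.  55.  56.  56.  56.  58.  58.  57.
201 139w 120w  98g  78g  65g  54g  46g  43g  42g  40g  45g  71g 105w 112w  99g  91g  97g 111w 119w 114w  85w  54g  41g  39g  60g 108w 144w 138w 123w  90g  63.  55.  55.  57.  58.  58.  58.  56.  58.  56.  56.  57.
202 169w 161w 148w 130w 114w  94g  73g  61g  56g
[... 4494 characters left out ...]
 136g 134g 121g 113g 108g 107g 104g 102g 102g 102g 104g 104g 107g 109g 111g 111g 105g  98g  84g  69.  63.  60.  59.  58.  58.  58.  58.  57.  57.  55.  55.  54.  54.
224 111g 112g 113g 114g 113g 113g 114g 115g 116g 116g 118g 117g 116g 115g 113g 109g 107g 107g 107g 107g 109g 111g 112g 110g 104g  97g  89g  79g  72.  69.  67.  60.  59.  59.  58.  58.  58.  57.  56.  56.  55.  54.
225 107g 109g 108g 108g 108g 109g 109g 109g 109g 108g 111g 111g 110g 109g 108g 107g 108g 109g 111g 111g 110g 108g 106g 102g  96g  91g  85g  79g  75.  74.  69.  63.  60.  59.  59.  58.  59.  57.  58.  56.  56.  55.
115 ((665.6574096679688, 18.987083435058594), (25.837081909179688, 24.504331588745117), 18.14569091796875)
```

```bash
python3 - <<'E'
from lat import *
z=np.load("s7.npz"); C=cloud("side",z["d"]); Q=C[205:214,240:247].reshape(-1,3)
l=cv2.fitLine((Q[:,:2]*1000).astype(np.float32),cv2.DIST_L2,0,.01,.01).ravel(); print(l,np.degrees(np.arctan2(l[1],l[0])))
for u in range(239,250): print(u,np.median(C[205:214,u],0).round(4))
ax=np.array([.678,.018,.108])
for t in(1.2,1.57,1.9):
    a=np.radians(82.6)+t
    for s in(1,-1): 
        e=[ax+np.array([s*22*np.cos(a)+w*5*-np.sin(a),s*22*np.sin(a)+w*5*np.cos(a),0])/1000 for w in(1,-1)]; print(t,s,proj("side",np.array(e)).round(1).tolist(),np.round(e[0],3))
E
python3 st.py
```

```text
[ 9.9674642e-01 -8.0601566e-02  6.6345813e+02  2.2636059e+01] -4.623144
239 [0.6722 0.0225 0.1113]
240 [0.6701 0.0224 0.1089]
241 [0.6679 0.0214 0.1081]
242 [0.6657 0.0238 0.1099]
243 [0.6634 0.023  0.1123]
244 [0.6612 0.0235 0.111 ]
245 [0.6591 0.0226 0.1098]
246 [0.6568 0.0232 0.1112]
247 [0.6546 0.0228 0.1115]
248 [ 0.6551 -0.0953  0.0021]
249 [ 0.6527 -0.1136  0.0013]
1.2 1 [[246.3, 210.1], [244.0, 212.7]] [0.656 0.024 0.108]
1.2 -1 [[229.1, 204.2], [226.8, 206.6]] [0.695 0.003 0.108]
1.57 1 [[246.7, 207.8], [246.0, 210.6]] [0.656 0.016 0.108]
1.57 -1 [[227.1, 206.2], [226.2, 209.0]] [0.699 0.01  0.108]
1.9 1 [[245.9, 205.8], [246.7, 208.5]] [0.657 0.009 0.108]
1.9 -1 [[226.3, 208.2], [226.9, 211.0]] [0.701 0.017 0.108]
19.5 [0.6781 0.0165 0.1011] [-1.800e+02  2.000e-02 -2.898e+01] M [-0.112  0.452  0.011] F [-0.52  0.73  0.61] 0.0172613598880406 32.04378828406334 j6 43.218807597006894 0.024870557826943696
```

```bash
python3 - <<'E'
from lat import *
for f in("s3.npz","s7.npz"):
    z=np.load(f); C=cloud("side",z["d"]); L=toclamp(C)
    m=(z["p"].min(2)>150)&(C[...,2]>.035)&(C[...,2]<.07)&(abs(L[...,0]+80)<40)&(abs(L[...,1])<25)
    print(f,m.sum(),L[m].min(0),L[m].max(0),L[m].mean(0),C[m][:,2].max())
E
python3 -c "
from plant import ctrl
print(ctrl.close_job())"
```

```text
s3.npz 208 [-101.37512676   -4.40020969] [-58.27499078  10.19682462] [-79.88487223   4.20427398] 0.06284162451511041
s7.npz 206 [-101.36829601   -4.02915205] [-58.29425625   8.37865332] [-79.7863052    3.98886764] 0.06439892081943427
the job is handed in; nothing more can be done
None
```

The job is handed in: the gauge is home against the stop, and the thumbscrew was seated hard, then backed off to about 1.6 rad and is still gripped at about 32 N; I haven't seen the judge's verdict.

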